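Pack out the toy car in its pinning jig

ROBOT

A 6-joint arm with a two-finger parallel gripper is mounted at the origin on the work surface. World frame = base frame: x ahead of the robot, y to its left, z up, the work surface at z = 0. Lengths are in m, angles in rad, forces in N, time in s.
With the tool pointing down it reaches from about 0.275 to 0.725 m from the base axis. Payload 5.6 kg.
Tool frame: the origin (TCP) lies at the very end of the fingers, on their centre line; the grasp point (between the pads) lies 19 mm behind it; x points along the fingers, y is the direction in which the jaws open and shut, and the axes are right-handed (so a half turn about x gives the same grasp; the last joint's range is limited). The gripper opens to 85 mm and grips with 20 to 120 N. Pads are 22 mm wide; open, the fingers measure 114 mm over their backs; the gripper's body (76 mm by 85 mm) begins 54 mm behind the grasp point. The pads swing forward as they close: fully open they stand 13 mm farther back than shut.
Start: joints at [-0.901, 0.255, 0.108, 0, -1.424, -0.285], TCP at [0.206, -0.51, 0.231] pointing down, gripper open.
Joint ranges: [-2.95, 2.95], [-1.21, 1.97], [-1.09, 1.5], [-2.87, 1.71], [-2.94, -0.07], [-3.05, 3.05]. Speed limits (rad/s): [2.57, 2.57, 3.14, 3.14, 3.14, 3.14].

INTERFACE

Orientations are given as a rotation vector (axis times angle).
In Python, from workcell import r gives the robot as it stands.
- The arm moves only by the tool play_rows, never from a script. Its argument "increments" is a list of rows, each a list of 2 entries, a list of its own where there are three numbers: the shift along the world's x, y, z in m, then the turn about the world's z in rad. In form: [[[x, y, z], twist], ...]. A call has 1 to 20 rows; each row is the pose to reach, as a shift and turn from the pose commanded when the call began; what a row does not reach only later rows make up. A row lasts 1/10 s, in which the tool goes at most 50 mm and 8.59 degrees, less where a joint would pass 70% of its speed; a pose out of reach is approached as far as the arm can. A call with a gripper value outside its range is refused whole. "gripper" is the opening, from 0 (shut) to 1 (fully open), set as the call begins (left out, the last holds). The fingers move at their own pace and stop on an object; "force" is the grip in N (left out, the last holds). Time passes only in rows, so rows that repeat a pose let the fingers close. It gives the time, the measured TCP pose, the force and the opening at its end, in the units of the state.
- r.get_state(): the state, without advancing time (a new reading comes with each control period).
- r.capture(name): name is "side" or "top" or "wrist"; returns the picture (420x560x3 uint8, red, green, blue); there is no depth.
- r.camera_model(name): a dict with "intrinsics" (3x3 intrinsics, pixels), "rvec" (rotation vector, rad) and "tvec" (3), from world to camera coordinates, as OpenCV has them. Camera axes: x right, y down, z forward; pixel columns grow to the right and rows downward; lengths in m; the calibration is good to about 2 mm. A picture is of the moment at which its call begins: read the wrist's pose just before it. camera_model takes no time and is no camera call; for the wrist camera it gives the pose at the moment of the call.
- r.finish_job(): hands the job in, once; it reports no verdict.
The state is a dict: "time_s": time; "qpos": joint angles; "qd": joint speeds; "tau": joint torques, N m; "ee_pos": TCP position; "tcp_rot": TCP orientation; "force": force on the tool from outside, world axes, zero at the start; "torque": the same for the moment, N m; "finger_gap": finger opening in m.
Only numpy, scipy, OpenCV 4.12 (cv2) and the standard library are available. Lean on these libraries where they do the work, as an engineer would, in place of code of your own. Each camera call takes 0.05 s, during which the arm holds its last target. There are 200 camera calls.

TASK

The wooden toy car in the jig has a 75 mm gap between its tail and the end block: fill it snugly with the two packers whose thicknesses together fit it, both standing upright side by side on the jig's floor, across the gap and in line with the car. Set them down gently, without forcing, and leave the third packer standing where it is.

Things in the scene. Friction and masses are not known exactly. Their poses are not given: they have to be found in the camera images.
- jig: Fixed jig: board 245 x 110 mm, its top 15 mm above the table. On it along x: end block, gap, toy car (tail to the gap, 78 mm high). Origin on the table under the gap's middle; x to the car, y across, z up. The gap is x -37.5 to 37.5 mm, floor z 15 mm, open on top and at both sides; its walls span y -25 to 25 mm and rise to z 60 mm, the top 10 mm flaring out at 45 degrees.
- packer_thin: Thinnest of three upright pine packers: 26 mm thick along its x, 52 mm wide along its y (grasp across these 52 mm from above, so that the fingers clear the gap's walls), 75 mm tall. Foot and top bevelled 5 mm on the two broad faces (lowest 8 mm, top 5 mm). Origin: centre of its underside. 45 to 120 g, loose on the table, turned up to 35 degrees.
- packer_medium: Middle one of three upright pine packers: 34 mm thick along its x, 52 mm wide along its y (grasp across these 52 mm from above, so that the fingers clear the gap's walls), 75 mm tall. Foot and top bevelled 5 mm on the two broad faces (lowest 8 mm, top 5 mm). Origin: centre of its underside. 45 to 120 g, loose on the table, turned up to 35 degrees.
- packer_thick: Thickest of three upright pine packers: 44 mm thick along its x, 52 mm wide along its y (grasp across these 52 mm from above, so that the fingers clear the gap's walls), 75 mm tall. Foot and top bevelled 5 mm on the two broad faces (lowest 8 mm, top 5 mm). Origin: centre of its underside. 45 to 120 g, loose on the table, turned up to 35 degrees.
Mind the look-alikes: they are no part of the job. Leave any yellow look-alike of the packer_thick alone. What is shaped like the packer_thin but blue is not meant.

How it is judged:
At the end, for the whole second after the job is handed in: The 26 mm and 44 mm packers both stand at rest in the jig's gap, on its floor (within about 6 mm in height), upright and square to the gap within 10 degrees, centred sideways within 18 mm of the jig's middle line; the 34 mm packer still stands upright within 30 mm of where it was (z of packer_thin in the frame of jig between 0.01 and 0.022 m and x of packer_thin in the frame of jig between -0.0375 and 0.0375 m and y of packer_thin in the frame of jig between -0.018 and 0.018 m and angle between each of packer_thin, packer_thick, packer_medium's own z axis and vertical below 0.17 rad and angle between the x axis of each of packer_thin, packer_thick and the x axis of jig, either way round below 0.17 rad and linear speed of each of packer_thin, packer_thick below 0.02 m/s and z of packer_thick in the frame of jig between 0.01 and 0.022 m and x of packer_thick in the frame of jig between -0.0375 and 0.0375 m and y of packer_thick in the frame of jig between -0.018 and 0.018 m and distance of packer_medium from where it was at the start of the episode below 0.03 m); the robot touches nothing.
It fails at once if the thin packer is forced against the jig (over 40 N) (contact force between packer_thin and jig above 40 N).
It fails at once if the medium packer is forced against the jig (over 40 N) (contact force between packer_medium and jig above 40 N).
It fails at once if the thick packer is forced against the jig (over 40 N) (contact force between packer_thick and jig above 40 N).
It also fails if it takes over 61 s, if anything falls off the work surface, if the arm or the gripper's body presses on something with over 40 N, if the wrist force passes 120 N, or if a joint passes its speed limit or range.

## Working session

There is one attempt and no reset: what is moved stays moved. The work goes in short steps, Python scripts to look and compute and a tool call to move; the robot and the scene stay as the last step left them, time stands still between calls to the robot, and variables do not carry over. Pictures are saved under pics/ and viewed, about 8 in all and at most 12, crops included, and the job is handed in when it is done.

Besides the shell and the picture viewer there is one more tool, called by a JSON object that holds its "api" and its "payload", one argument or row to a line. play_rows: Moves the arm, as the interface text tells. Its arguments: {"type":"object","properties":{"increments":{"type":"array","items":{"type":"array"}},"gripper":{"type":"number"},"force":{"type":"number"}},"required":["increments"]}

```bash
mkdir -p pics; python3 - <<'E'
from workcell import r
import cv2
for n in("top","side"):
    m=r.camera_model(n);print(n,m)
    cv2.imwrite(f"pics/{n}0.png",r.capture(n)[:,:,::-1])
s=r.get_state();print({k:s[k] for k in("time_s","ee_pos","tcp_rot","finger_gap")})
E
```

```text
top {'intrinsics': array([[478.45408787,   0.        , 268.7682064 ],
       [  0.        , 478.45408787, 208.86695208],
       [  0.        ,   0.        ,   1.        ]]), 'rvec': array([ 2.19009858, -2.21535788,  0.11754453]), 'tvec': array([0.03174606, 0.51085175, 0.87654781])}
side {'intrinsics': array([[386.49343788,   0.        , 284.08969544],
       [  0.        , 386.49343788, 215.86367479],
       [  0.        ,   0.        ,   1.        ]]), 'rvec': array([ 2.2171798 , -0.65712704,  0.30871593]), 'tvec': array([-0.38991957,  0.22664312,  0.47296312])}
{'time_s': 0.1, 'ee_pos': array([ 0.20632654, -0.50934397,  0.23048714]), 'tcp_rot': array([-0.30050555,  1.55003795,  0.30315683]), 'finger_gap': 0.08536678509486299}
```

View pics/top0.png

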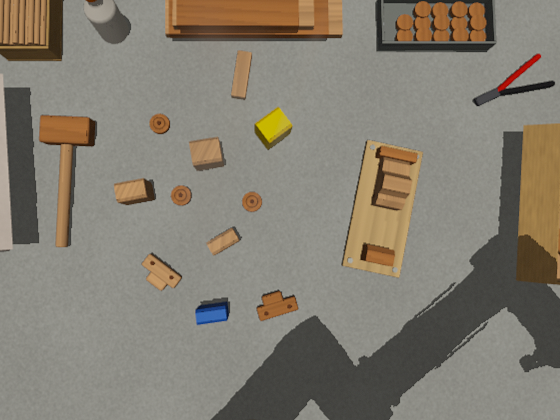

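View pics/side0.png

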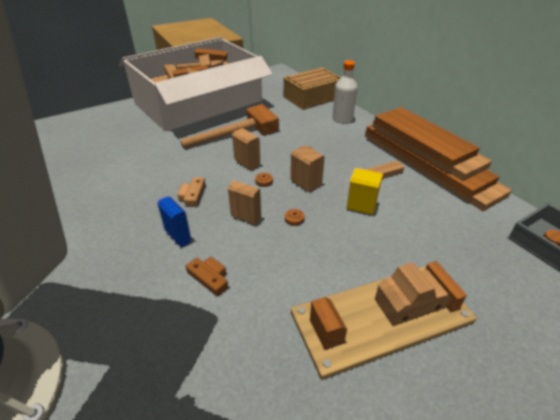

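Packers in the top view: large pine block (206,152) is probably thick, (131,190) medium and (223,240) thin. The yellow (273,127) and blue (211,313) blocks are look-alikes. The jig spans (344..422, 142..276), with the end block at (379,254) and the car tail at about (390,205). I'll confirm these in enlarged crops.

```bash
python3 - <<'E'
import cv2,numpy as np
i=cv2.imread("pics/top0.png")
a=cv2.resize(i[130:260,105:265],None,fx=5,fy=5,interpolation=cv2.INTER_CUBIC)[:,:800][:600*2]
cv2.imwrite("pics/c1.png",cv2.resize(i[130:250,105:265],None,fx=5,fy=5,interpolation=cv2.INTER_CUBIC))
cv2.imwrite("pics/c2.png",cv2.resize(i[135:285,335:435],None,fx=4,fy=4,interpolation=cv2.INTER_CUBIC))
E
```

```text
(no output)
```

View pics/c1.png

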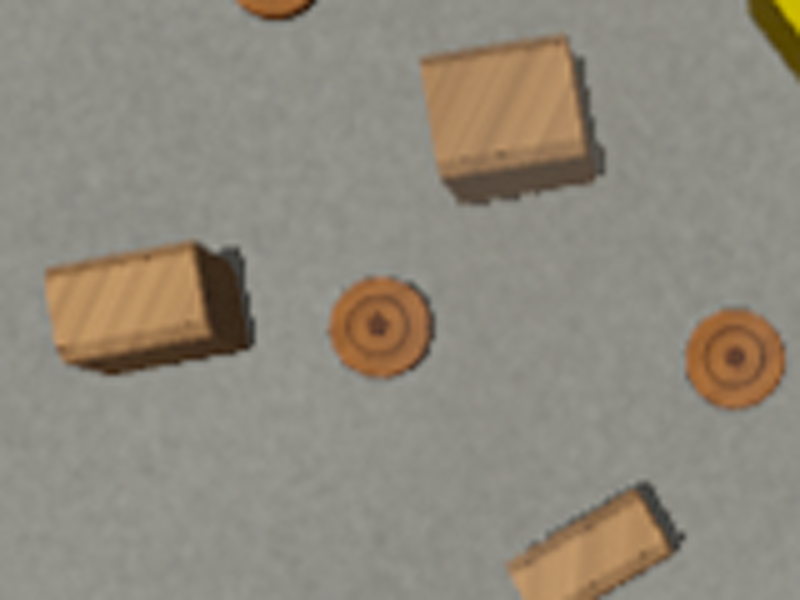

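View pics/c2.png

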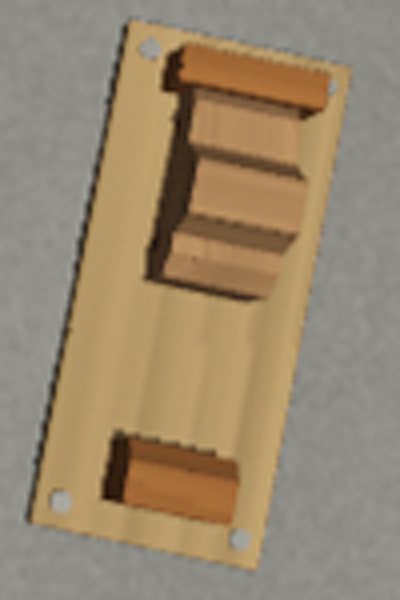

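```bash
cat > h.py <<'E'
import numpy as np,cv2
from workcell import r
def unproj(m,px,z):
    R=cv2.Rodrigues(np.array(m["rvec"]))[0];c=-R.T@m["tvec"]
    p=np.c_[np.array(px,float),np.ones(len(px))]@np.linalg.inv(m["intrinsics"]).T@R
    return (c+p*((z-c[2])/p[:,2])[:,None])[:,:2]
def proj(m,P): return cv2.projectPoints(np.array(P,float),np.array(m["rvec"]),np.array(m["tvec"]),m["intrinsics"],None)[0][:,0]
def rect(q): # q order: 0-1 and 3-2 long edges
    c=q.mean(0);d=(q[1]-q[0]+q[2]-q[3])/2;e=(q[3]-q[0]+q[2]-q[1])/2
    return c.round(4),"long dir deg",np.degrees(np.arctan2(d[1],d[0])).round(1),np.linalg.norm(d).round(4),np.linalg.norm(e).round(4)
E
python3 - <<'E'
from h import *
m=r.camera_model("top")
f=lambda p,s,o:np.array(p)/s+o
o=np.array([105,130])-.4
for n,p in dict(thick=[(420,60),(568,35),(587,155),(440,180)],med=[(45,270),(193,242),(212,340),(65,362)],thin=[(510,568),(638,488),(672,550),(545,632)]).items():
    print(n,*rect(unproj(m,f(p,5,o),.07)))
o=np.array([335,135])-.4
print("board",*rect(unproj(m,f([(30,522),(127,18),(350,68),(258,570)],4,o),.015)))
for n,p,z in [("endblock top edge gap side",[(123,460),(240,487)],.06),("flare crease",[(123,432),(240,460)],.05),("car tail bottom",[(145,277),(250,300)],.015)]:
    print(n,unproj(m,f(p,4,o),z).round(4))
m=r.camera_model("wrist");print(m["intrinsics"][0],r.get_state()["ee_pos"]);R=cv2.Rodrigues(np.array(m["rvec"]))[0];print(-R.T@m["tvec"],R)
E
```

```text
thick [0.6109 0.1385] long dir deg -80.6 0.0526 0.0434
med [0.5425 0.2691] long dir deg -80.7 0.0516 0.0341
thin [0.4513 0.1086] long dir deg -58.2 0.0524 0.0251
board [ 0.5116 -0.1895] long dir deg -12.4 0.2435 0.1096
endblock top edge gap side [[ 0.4337 -0.1438]
 [ 0.421  -0.1961]]
flare crease [[ 0.4461 -0.1465]
 [ 0.4328 -0.1994]]
car tail bottom [[ 0.5189 -0.1673]
 [ 0.5075 -0.2171]]
[306.13092396   0.         278.35958454] [ 0.20632654 -0.50934397  0.23048714]
[ 0.14311077 -0.53568133  0.37309768] [[-0.37483079  0.92709117  0.001961  ]
 [ 0.89316494  0.36054552  0.26881838]
 [ 0.24851211  0.1025129  -0.96318889]]
```

```bash
python3 - <<'E'
from h import *
s=r.get_state();R=cv2.Rodrigues(np.array(s["tcp_rot"]))[0];print(R.round(3),np.degrees(np.arctan2(R[1,1],R[0,1])))
E
```

```text
[[-0.001 -0.375  0.927]
 [ 0.002  0.927  0.375]
 [-1.     0.002 -0.   ]] 112.04237673801876
```

{"api": "play_rows", "payload": {
  "increments": [
    [[0.27,0.327,0],-0.6],
    [[0.27,0.327,0],-0.6],
    [[0.27,0.327,0],-0.6],
    [[0.27,0.327,0],-0.6],
    [[0.27,0.327,0],-0.6],
    [[0.27,0.327,0],-0.6],
    [[0.27,0.327,0],-0.6],
    [[0.27,0.327,0],-0.6],
    [[0.27,0.327,0],-0.6],
    [[0.27,0.327,0],-0.6],
    [[0.27,0.327,0],-0.6],
    [[0.27,0.327,0],-0.6],
    [[0.27,0.327,0],-0.6],
    [[0.27,0.327,0],-0.6]
  ],
  "gripper": 1
}}

```text
time_s: 1.5
ee_pos: [0.4759, -0.1837, 0.2314]
tcp_rot: [0.17, 1.564, -0.17]
force: [0.4, 1.4, 1.1]
finger_gap: 0.0856
```

```bash
python3 - <<'E'
from h import *
import pickle
m=r.camera_model("wrist");i=r.capture("wrist")[:,:,::-1];pickle.dump(m,open("w1.pkl","wb"))
cv2.imwrite("pics/w1.png",i);print(r.get_state()["ee_pos"])
X=np.array([np.cos(np.radians(-12.4)),np.sin(np.radians(-12.4))]);Y=np.array([-X[1],X[0]]);o=np.array([.4767,-.1821])
for x,z in[(-.0375,.05),(-.0375,.015),(.0375,.05),(.0375,.015),(-.0475,.06),(.0475,.06)]:
    print(x,z,proj(m,[[*(o+X*x+Y*y),z] for y in(-.025,.025)]).round(1).tolist())
E
```

```text
[ 0.47596575 -0.18354544  0.23141214]
-0.0375 0.05 [[256.5, 155.2], [304.3, 155.1]]
-0.0375 0.015 [[258.6, 152.3], [301.8, 152.2]]
0.0375 0.05 [[257.9, 223.4], [302.8, 223.3]]
0.0375 0.015 [[259.7, 214.4], [300.6, 214.4]]
-0.0475 0.06 [[255.7, 146.1], [305.3, 146.1]]
0.0475 0.06 [[257.5, 234.9], [303.4, 234.9]]
```

View pics/w1.png

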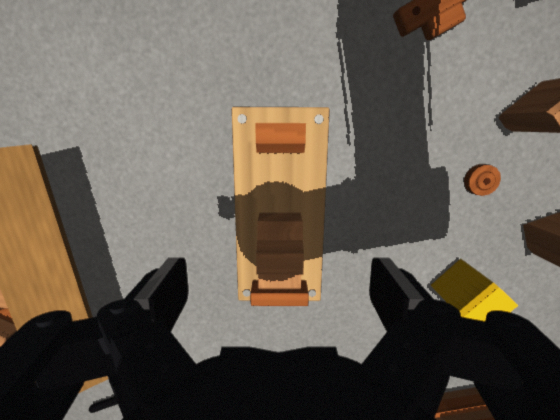

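```bash
python3 - <<'E'
import cv2
i=cv2.imread("pics/w1.png")[105:255,225:335]
cv2.imwrite("pics/w1c.png",cv2.convertScaleAbs(cv2.resize(i,None,fx=4,fy=4,interpolation=cv2.INTER_CUBIC),alpha=1.6,beta=20))
E
```

```text
(no output)
```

View pics/w1c.png

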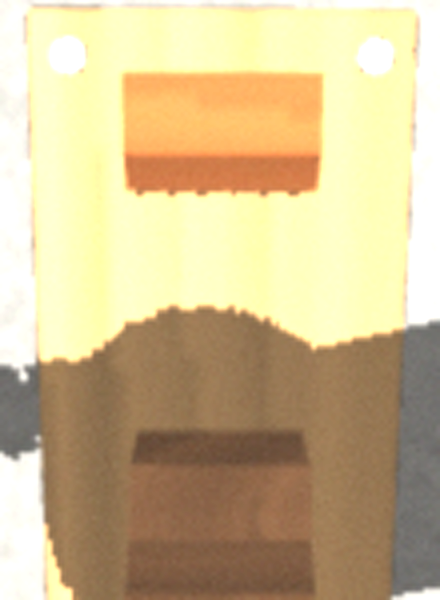

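{"api": "play_rows", "payload": {
  "increments": [
    [[0.135,0.321,0],0.38],
    [[0.135,0.321,0],0.38],
    [[0.135,0.321,0],0.38],
    [[0.135,0.321,0],0.38],
    [[0.135,0.321,0],0.38],
    [[0.135,0.321,0],0.38],
    [[0.135,0.321,0],0.38],
    [[0.135,0.321,0],0.38],
    [[0.135,0.321,0],0.38],
    [[0.135,0.321,0],0.38],
    [[0.135,0.321,0],0.38],
    [[0.135,0.321,0],0.38],
    [[0.135,0.321,0],0.38]
  ]
}}

```text
time_s: 2.85
ee_pos: [0.6114, 0.1375, 0.2317]
tcp_rot: [-0.128, 1.566, 0.129]
force: [0.4, 0.2, 0.2]
finger_gap: 0.0853
```

```bash
python3 - <<'E'
from h import *
import pickle
m=r.camera_model("wrist");i=r.capture("wrist")[:,:,::-1];pickle.dump(m,open("w2.pkl","wb"))
cv2.imwrite("pics/w2.png",i);print(r.get_state()["ee_pos"])
def P(c,a,t,n):
    a=np.radians(a);Y=np.array([np.cos(a),np.sin(a)]);X=np.array([Y[1],-Y[0]])
    for z,tt in((.07,t),(.075,t-.01)): print(n,z,proj(m,[[*(np.array(c)+X*x*tt/2+Y*y*.026),z] for x,y in((-1,1),(-1,-1),(1,-1),(1,1))]).round(1).tolist())
P((.6109,.1385),99.4,.044,"thick");P((.4513,.1086),121.8,.026,"thin")
c=i[90:270,200:400]
cv2.imwrite("pics/w2c.png",cv2.resize(c,None,fx=4,fy=3.3333,interpolation=cv2.INTER_CUBIC) if 0 else cv2.resize(i[60:260,170:430],None,fx=3,fy=3,interpolation=cv2.INTER_CUBIC))
E
```

```text
[0.61140997 0.13764416 0.2316292 ]
thick 0.07 [[305.9, 172.1], [253.8, 172.1], [254.8, 214.4], [304.9, 214.4]]
thick 0.075 [[306.3, 177.9], [253.5, 178.0], [254.3, 211.1], [305.5, 211.1]]
thin 0.07 [[298.3, -16.9], [242.8, 9.5], [254.7, 40.2], [309.1, 15.0]]
thin 0.075 [[300.8, -13.2], [244.5, 13.5], [252.0, 32.8], [307.6, 6.8]]
```

View pics/w2c.png

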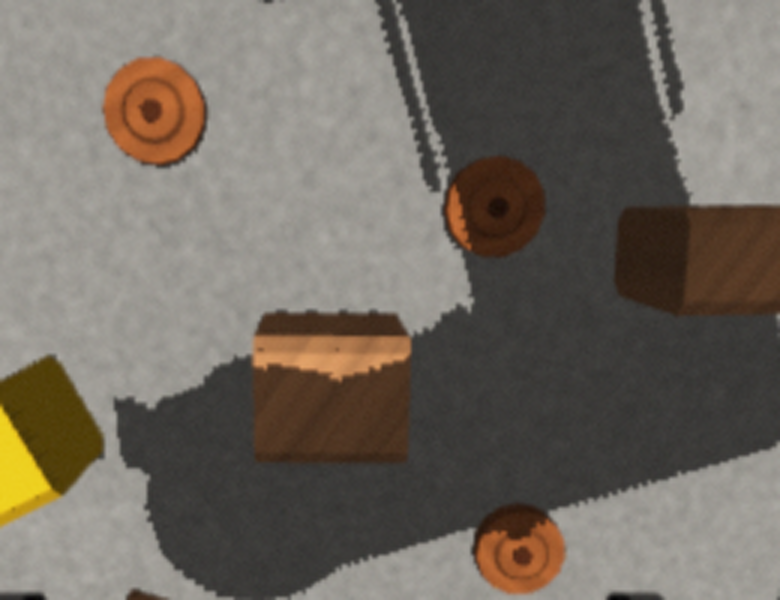

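{"api": "play_rows", "payload": {
  "increments": [
    [[-0.0005,0,-0.05],0],
    [[-0.0005,0,-0.1],0],
    [[-0.0005,0,-0.14],0],
    [[-0.0005,0,-0.17],0],
    [[-0.0005,0,-0.19],0],
    [[-0.0005,0,-0.195],0],
    [[-0.0005,0,-0.195],0],
    [[-0.0005,0,-0.195],0]
  ]
}}

```text
time_s: 3.7
ee_pos: [0.6121, 0.1385, 0.0379]
tcp_rot: [-0.129, 1.564, 0.13]
force: [-0.3, 0.1, 0.5]
finger_gap: 0.0853
```

{"api": "play_rows", "payload": {
  "increments": [
    [[0,0,0],0],
    [[0,0,0],0],
    [[0,0,0],0],
    [[0,0,0],0],
    [[0,0,0],0],
    [[0,0,0],0],
    [[0,0,0],0],
    [[0,0,0],0],
    [[0,0,0],0],
    [[0,0,0],0],
    [[0,0,0],0],
    [[0,0,0],0]
  ],
  "gripper": 0.4,
  "force": 35
}}

```text
time_s: 4.9
ee_pos: [0.6116, 0.1385, 0.0374]
tcp_rot: [-0.129, 1.565, 0.13]
force: [-0.8, 1.1, 6.3]
finger_gap: 0.0515
```

{"api": "play_rows", "payload": {
  "increments": [
    [[0,0,0.02],0],
    [[0,0,0.06],0],
    [[0,0,0.1],0],
    [[0,0,0.13],0],
    [[-0.015,-0.032,0.13],-0.05],
    [[-0.149,-0.3175,0.13],-0.38],
    [[-0.149,-0.3175,0.13],-0.38],
    [[-0.149,-0.3175,0.13],-0.38],
    [[-0.149,-0.3175,0.13],-0.38],
    [[-0.149,-0.3175,0.13],-0.38],
    [[-0.149,-0.3175,0.13],-0.38],
    [[-0.149,-0.3175,0.13],-0.38],
    [[-0.149,-0.3175,0.13],-0.38],
    [[-0.149,-0.3175,0.13],-0.38],
    [[-0.149,-0.3175,0.13],-0.38],
    [[-0.149,-0.3175,0.13],-0.38],
    [[-0.149,-0.3175,0.13],-0.38],
    [[-0.149,-0.3175,0.13],-0.38]
  ]
}}

```text
time_s: 6.7
ee_pos: [0.4622, -0.1788, 0.1662]
tcp_rot: [0.168, 1.564, -0.168]
force: [0.4, -0.3, -1.2]
finger_gap: 0.0518
```

```bash
python3 - <<'E'
from h import *
import pickle
m=r.camera_model("wrist");i=r.capture("wrist")[:,:,::-1];pickle.dump(m,open("w3.pkl","wb"))
cv2.imwrite("pics/w3.png",i)
s=r.get_state();print(s["ee_pos"],s["force"],s["finger_gap"])
for k in range(3):
    r.capture("side");print(r.get_state()["ee_pos"])
cv2.imwrite("pics/s3.png",r.capture("side")[:,:,::-1])
t=r.capture("top")[:,:,::-1]
a=cv2.resize(cv2.convertScaleAbs(i[40:340,130:430],alpha=1.5,beta=15),(600,600));cv2.imwrite("pics/w3c.png",a)
def P(c,a,z):
    a=np.radians(a);X=np.array([np.cos(a),np.sin(a)]);Y=np.array([-X[1],X[0]])
    return X,Y
o=np.array([.4749,-.1817]);X,Y=P(0,-12.4,0)
for x,z in[(-.0375,.05),(-.0475,.06),(.0375,.015),(.0375,.05)]: print(x,z,proj(m,[[*(o+X*x+Y*y),z] for y in(-.025,.025)]).round(1).tolist())
c=r.get_state()["ee_pos"][:2]-.001*X
for x,z in[(-.022,.2),(-.022,.138),(-.017,.13),(.022,.2)]: print("pk",x,z,proj(m,[[*(c+X*x+Y*y),z] for y in(-.026,.026)]).round(1).tolist())
E
```

```text
[ 0.46214825 -0.17886903  0.16619449] [ 0.12167359  0.75125021 -1.25502691] 0.05187713652093396
[ 0.46209386 -0.17898907  0.16623526]
[ 0.46207339 -0.17909063  0.16628221]
[ 0.46202777 -0.1791445   0.16626875]
-0.0375 0.05 [[249.6, 177.5], [308.2, 177.6]]
-0.0475 0.06 [[248.2, 167.4], [309.7, 167.4]]
0.0375 0.015 [[254.4, 244.1], [303.0, 244.2]]
0.0375 0.05 [[251.5, 258.5], [305.9, 258.5]]
pk -0.022 0.2 [[210.8, 246.7], [347.0, 246.9]]
pk -0.022 0.138 [[233.6, 205.3], [323.7, 205.5]]
pk -0.017 0.13 [[235.7, 210.0], [321.5, 210.1]]
pk 0.022 0.2 [[216.8, 344.1], [340.5, 344.2]]
```

View pics/w3c.png

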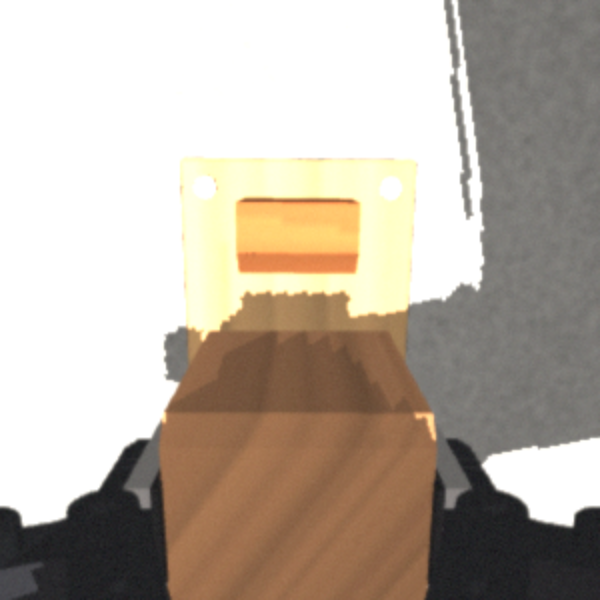

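Held packer's near edges match the prediction within 0.5 px: foot at row 205, top at 246. The end block crease is about 1 mm nearer the robot, so I shift slightly and lower.

{"api": "play_rows", "payload": {
  "increments": [
    [[-0.0007,0,-0.03],0],
    [[-0.0007,0,-0.055],0],
    [[-0.0007,0,-0.062],0],
    [[-0.0007,0,-0.066],0],
    [[-0.0007,0,-0.07],0],
    [[-0.0007,0,-0.074],0],
    [[-0.0007,0,-0.078],0],
    [[-0.0007,0,-0.082],0],
    [[-0.0007,0,-0.085],0],
    [[-0.0007,0,-0.085],0]
  ]
}}

```text
time_s: 8.0
ee_pos: [0.461, -0.1792, 0.0809]
tcp_rot: [0.169, 1.565, -0.169]
force: [-0.5, 0.0, -1.1]
finger_gap: 0.0513
```

{"api": "play_rows", "payload": {
  "increments": [
    [[0,0,-0.004],0],
    [[0,0,-0.008],0],
    [[0,0,-0.012],0],
    [[0,0,-0.016],0],
    [[0,0,-0.02],0],
    [[0,0,-0.022],0],
    [[0,0,-0.024],0],
    [[0,0,-0.025],0],
    [[0,0,-0.026],0],
    [[0,0,-0.026],0]
  ]
}}

```text
time_s: 9.0
ee_pos: [0.4613, -0.1793, 0.0553]
tcp_rot: [0.169, 1.564, -0.169]
force: [1.1, -0.2, -0.6]
finger_gap: 0.0515
```

{"api": "play_rows", "payload": {
  "increments": [
    [[0,0,-0.0005],0],
    [[0,0,-0.001],0],
    [[0,0,-0.0015],0],
    [[0,0,-0.002],0],
    [[0,0,-0.0025],0],
    [[0,0,-0.003],0],
    [[0,0,-0.003],0]
  ]
}}

```text
time_s: 9.7
ee_pos: [0.4613, -0.1793, 0.0524]
tcp_rot: [0.169, 1.564, -0.169]
force: [-0.3, 0.8, 1.3]
finger_gap: 0.0517
```

{"api": "play_rows", "payload": {
  "increments": [
    [[0,0,-0.0005],0],
    [[0,0,-0.001],0],
    [[0,0,-0.001],0]
  ]
}}

```text
time_s: 10.0
ee_pos: [0.4613, -0.1793, 0.0523]
tcp_rot: [0.168, 1.564, -0.169]
force: [-3.6, 2.7, 9.5]
finger_gap: 0.0513
```

{"api": "play_rows", "payload": {
  "increments": [
    [[0,0,0],0],
    [[0,0,0],0],
    [[0,0,0],0],
    [[0,0,0],0],
    [[0,0,0],0],
    [[0,0,0],0],
    [[0,0,0],0],
    [[0,0,0],0]
  ],
  "gripper": 1
}}

```text
time_s: 10.8
ee_pos: [0.4613, -0.1793, 0.0512]
tcp_rot: [0.169, 1.564, -0.169]
force: [0.6, 0.4, -0.1]
finger_gap: 0.0855
```

{"api": "play_rows", "payload": {
  "increments": [
    [[0,0,0.01],0],
    [[0,0,0.03],0],
    [[0,0,0.07],0],
    [[0,0,0.12],0],
    [[0,0,0.17],0],
    [[0,0,0.18],0],
    [[0,0,0.18],0],
    [[0,0,0.18],0]
  ]
}}

```text
time_s: 11.6
ee_pos: [0.4608, -0.179, 0.2309]
tcp_rot: [0.17, 1.565, -0.169]
force: [0.6, 0.4, -0.8]
finger_gap: 0.0856
```

```bash
python3 - <<'E'
from h import *
m=r.camera_model("wrist");i=r.capture("wrist")[:,:,::-1];s=r.get_state();print(s["ee_pos"],s["tcp_rot"])
cv2.imwrite("pics/w4c.png",cv2.convertScaleAbs(cv2.resize(i[90:290,200:360],None,fx=3,fy=3,interpolation=cv2.INTER_CUBIC),alpha=1.6,beta=20))
X=np.array([np.cos(np.radians(-12.4)),np.sin(np.radians(-12.4))]);Y=np.array([-X[1],X[0]]);o=np.array([.4740,-.1815])
q=lambda x,z:print(x,z,((proj(m,[[*(o+X*x+Y*y),z] for y in(-.026,.026)])-[200,90])*3).round(0).tolist())
for x,z in[(-.0375,.05),(-.0475,.06),(.0375,.015),(.0375,.05),(.0475,.06)]: q(x,z)
print("thick at -14.3")
for x,z in[(-.0363,.085),(.0077,.085),(.0027,.09)]: q(x,z)
E
```

```text
[ 0.46056567 -0.17899479  0.2301885 ] [ 0.16948549  1.56627928 -0.1686992 ]
-0.0375 0.05 [[164.0, 233.0], [311.0, 233.0]]
-0.0475 0.06 [[161.0, 208.0], [314.0, 208.0]]
0.0375 0.015 [[174.0, 404.0], [300.0, 404.0]]
0.0375 0.05 [[168.0, 434.0], [307.0, 434.0]]
0.0475 0.06 [[166.0, 469.0], [308.0, 469.0]]
thick at -14.3
-0.0363 0.085 [[156.0, 252.0], [320.0, 252.0]]
0.0077 0.085 [[159.0, 385.0], [317.0, 385.0]]
0.0027 0.09 [[157.0, 375.0], [318.0, 375.0]]
```

View pics/w4c.png

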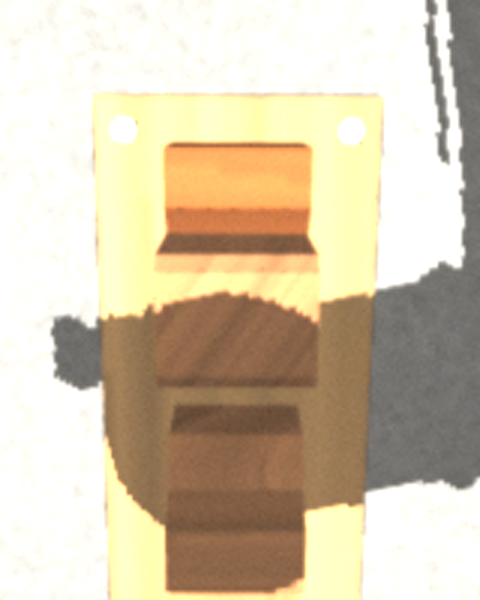

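Thick packer is seated and square: its edges at crop rows 253 and 386 fall where predicted. About 29.5 mm remains for the thin one. Next I look at the thin packer.

{"api": "play_rows", "payload": {
  "increments": [
    [[-0.01,0.287,0],0.771],
    [[-0.01,0.287,0],0.771],
    [[-0.01,0.287,0],0.771],
    [[-0.01,0.287,0],0.771],
    [[-0.01,0.287,0],0.771],
    [[-0.01,0.287,0],0.771],
    [[-0.01,0.287,0],0.771],
    [[-0.01,0.287,0],0.771],
    [[-0.01,0.287,0],0.771],
    [[-0.01,0.287,0],0.771],
    [[-0.01,0.287,0],0.771],
    [[-0.01,0.287,0],0.771]
  ]
}}

```text
time_s: 12.85
ee_pos: [0.4513, 0.1071, 0.2313]
tcp_rot: [-0.434, 1.527, 0.435]
force: [-0.3, 0.0, 0.2]
finger_gap: 0.0856
```

```bash
python3 - <<'E'
from h import *
m=r.camera_model("wrist");i=r.capture("wrist")[:,:,::-1];s=r.get_state();print(s["ee_pos"],s["tcp_rot"])
cv2.imwrite("pics/w5c.png",cv2.convertScaleAbs(cv2.resize(i[130:250,200:360],None,fx=5,fy=5,interpolation=cv2.INTER_CUBIC),alpha=1.4,beta=15))
a=np.radians(121.8);Y=np.array([np.cos(a),np.sin(a)]);X=np.array([Y[1],-Y[0]]);o=np.array([.4513,.1086])
for x,z in[(-.013,.07),(-.008,.075),(.008,.075),(.013,.07)]:print(x,z,((proj(m,[[*(o+X*x+Y*y),z] for y in(-.026,.026)])-[200,130])*5).round(0).tolist())
E
```

```text
[0.45133771 0.10720534 0.23133499] [-0.43460913  1.52660881  0.43469675]
-0.013 0.07 [[271.0, 262.0], [529.0, 262.0]]
-0.008 0.075 [[269.0, 292.0], [531.0, 291.0]]
0.008 0.075 [[271.0, 370.0], [529.0, 369.0]]
0.013 0.07 [[273.0, 387.0], [526.0, 387.0]]
```

View pics/w5c.png

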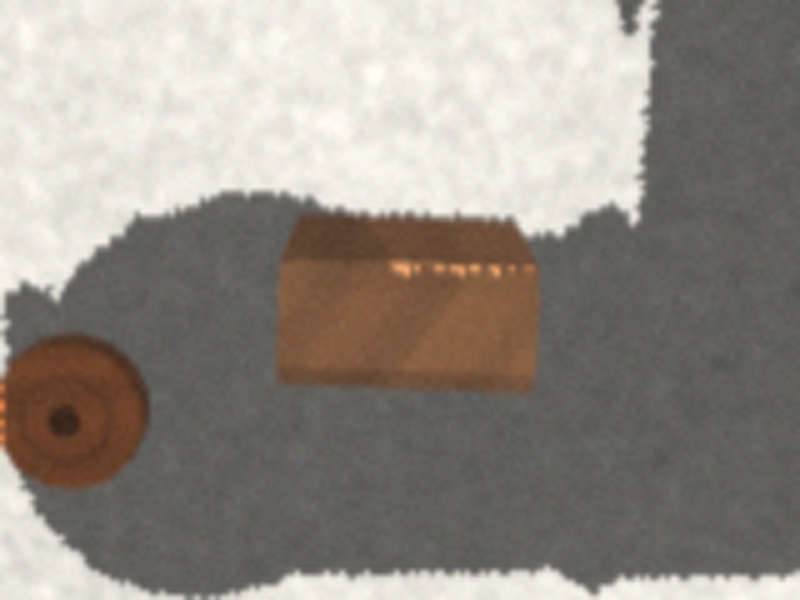

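{"api": "play_rows", "payload": {
  "increments": [
    [[-0.0005,0.0015,-0.05],-0.02],
    [[-0.0005,0.0015,-0.1],-0.02],
    [[-0.0005,0.0015,-0.14],-0.02],
    [[-0.0005,0.0015,-0.17],-0.02],
    [[-0.0005,0.0015,-0.19],-0.02],
    [[-0.0005,0.0015,-0.195],-0.02],
    [[-0.0005,0.0015,-0.195],-0.02],
    [[-0.0005,0.0015,-0.195],-0.02]
  ]
}}

```text
time_s: 13.7
ee_pos: [0.4518, 0.1096, 0.0375]
tcp_rot: [-0.42, 1.527, 0.42]
force: [0.4, -0.2, 0.6]
finger_gap: 0.0852
```

{"api": "play_rows", "payload": {
  "increments": [
    [[0,0,0],0],
    [[0,0,0],0],
    [[0,0,0],0],
    [[0,0,0],0],
    [[0,0,0],0],
    [[0,0,0],0],
    [[0,0,0],0],
    [[0,0,0],0],
    [[0,0,0],0],
    [[0,0,0],0],
    [[0,0,0],0],
    [[0,0,0],0]
  ],
  "gripper": 0.4,
  "force": 35
}}

```text
time_s: 14.9
ee_pos: [0.4514, 0.1096, 0.0372]
tcp_rot: [-0.42, 1.528, 0.42]
force: [-1.6, 0.2, 6.1]
finger_gap: 0.0517
```

{"api": "play_rows", "payload": {
  "increments": [
    [[0,0,0.02],0],
    [[0,0,0.06],0],
    [[0,0,0.1],0],
    [[0,0,0.13],0],
    [[0.005,-0.03,0.13],-0.08],
    [[0.046,-0.296,0.13],-0.751],
    [[0.046,-0.296,0.13],-0.751],
    [[0.046,-0.296,0.13],-0.751],
    [[0.046,-0.296,0.13],-0.751],
    [[0.046,-0.296,0.13],-0.751],
    [[0.046,-0.296,0.13],-0.751],
    [[0.046,-0.296,0.13],-0.751],
    [[0.046,-0.296,0.13],-0.751],
    [[0.046,-0.296,0.13],-0.751],
    [[0.046,-0.296,0.13],-0.751],
    [[0.046,-0.296,0.13],-0.751],
    [[0.046,-0.296,0.13],-0.751],
    [[0.046,-0.296,0.13],-0.751],
    [[0.046,-0.296,0.13],-0.751]
  ]
}}

```text
time_s: 16.8
ee_pos: [0.4968, -0.1866, 0.1663]
tcp_rot: [0.169, 1.564, -0.169]
force: [-0.2, -0.2, -1.6]
finger_gap: 0.0517
```

```bash
python3 - <<'E'
from h import *
for k in range(4): r.capture("top")
m=r.camera_model("wrist");i=r.capture("wrist")[:,:,::-1];s=r.get_state();print(s["ee_pos"],s["tcp_rot"],s["force"],s["finger_gap"])
cv2.imwrite("pics/w6c.png",cv2.convertScaleAbs(cv2.resize(i[80:280,170:390],None,fx=3,fy=3,interpolation=cv2.INTER_CUBIC),alpha=1.6,beta=20))
X=np.array([np.cos(np.radians(-12.4)),np.sin(np.radians(-12.4))]);Y=np.array([-X[1],X[0]])
def q(o,x,z):print(x,z,((proj(m,[[*(o+X*x+Y*y),z] for y in(-.026,.026)])-[170,80])*3).round(0).tolist())
o=np.array([.4740,-.1815])
for x,z in[(-.0375,.05),(-.0360,.085),(.008,.085),(.003,.09)]: q(o,x,z)
print("held")
b=s["ee_pos"][2]-.0372
for x,z in[(-.008,b),(-.013,b+.008),(-.013,b+.07)]: q(s["ee_pos"][:2]-.0006*X,x,z)
print((s["ee_pos"][:2]-.0006*X-o)@np.c_[X,Y])
E
```

```text
[ 0.49676473 -0.18678216  0.16625272] [ 0.16906547  1.56422282 -0.16901309] [-0.15736281  0.31971468 -0.59431105] 0.05160440843131579
-0.0375 0.05 [[233.0, 161.0], [423.0, 161.0]]
-0.036 0.085 [[219.0, 171.0], [438.0, 172.0]]
0.008 0.085 [[225.0, 352.0], [432.0, 352.0]]
0.003 0.09 [[222.0, 337.0], [435.0, 337.0]]
held
-0.008 0.1290527189403714 [[202.0, 433.0], [454.0, 433.0]]
-0.013 0.1370527189403714 [[196.0, 422.0], [461.0, 422.0]]
-0.013 0.1990527189403714 [[132.0, 565.0], [528.0, 565.0]]
[ 0.02276794 -0.00027054]
```

View pics/w6c.png

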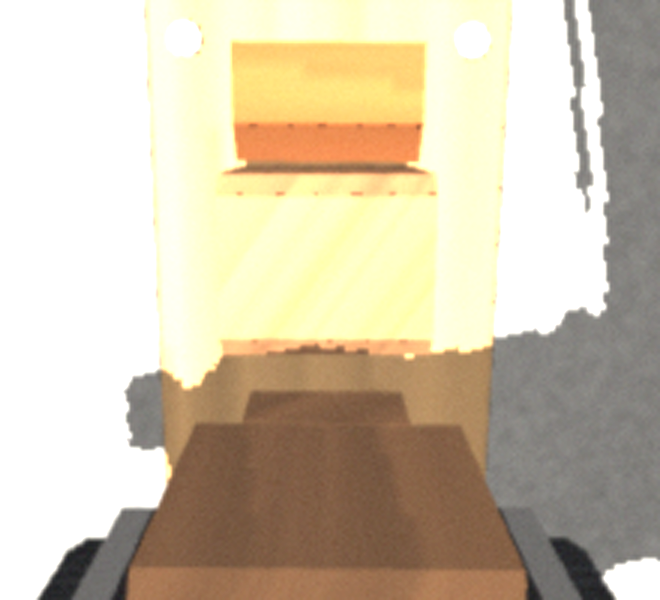

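{"api": "play_rows", "payload": {
  "increments": [
    [[-0.0003,0,-0.015],0],
    [[-0.0003,0,-0.03],0],
    [[-0.0003,0,-0.036],0],
    [[-0.0003,0,-0.04],0],
    [[-0.0003,0,-0.044],0],
    [[-0.0003,0,-0.048],0],
    [[-0.0003,0,-0.052],0],
    [[-0.0003,0,-0.055],0],
    [[-0.0003,0,-0.055],0]
  ]
}}

```text
time_s: 17.95
ee_pos: [0.4962, -0.1867, 0.1109]
tcp_rot: [0.169, 1.565, -0.169]
force: [0.9, -0.2, -0.1]
finger_gap: 0.0516
```

{"api": "play_rows", "payload": {
  "increments": [
    [[0,0,-0.003],0],
    [[0,0,-0.006],0],
    [[0,0,-0.009],0],
    [[0,0,-0.012],0],
    [[0,0,-0.015],0],
    [[0,0,-0.018],0],
    [[0,0,-0.021],0],
    [[0,0,-0.024],0],
    [[0,0,-0.024],0]
  ]
}}

```text
time_s: 18.85
ee_pos: [0.4961, -0.1867, 0.0868]
tcp_rot: [0.169, 1.565, -0.169]
force: [0.1, -0.5, 0.0]
finger_gap: 0.0511
```

Free so far. The foot is at about z 0.05, and contact is expected at TCP z of about 0.0522.

{"api": "play_rows", "payload": {
  "increments": [
    [[0,0,-0.003],0],
    [[0,0,-0.006],0],
    [[0,0,-0.009],0],
    [[0,0,-0.012],0],
    [[0,0,-0.015],0],
    [[0,0,-0.018],0],
    [[0,0,-0.021],0],
    [[0,0,-0.024],0],
    [[0,0,-0.027],0],
    [[0,0,-0.029],0],
    [[0,0,-0.031],0],
    [[0,0,-0.032],0],
    [[0,0,-0.032],0]
  ]
}}

```text
time_s: 20.15
ee_pos: [0.4964, -0.1868, 0.0552]
tcp_rot: [0.169, 1.564, -0.169]
force: [0.0, 0.5, 0.5]
finger_gap: 0.0522
```

{"api": "play_rows", "payload": {
  "increments": [
    [[0,0,-0.0005],0],
    [[0,0,-0.001],0],
    [[0,0,-0.0015],0],
    [[0,0,-0.002],0],
    [[0,0,-0.0025],0],
    [[0,0,-0.0025],0]
  ]
}}

```text
time_s: 20.75
ee_pos: [0.4965, -0.1867, 0.0527]
tcp_rot: [0.169, 1.564, -0.169]
force: [-0.6, 0.2, -0.7]
finger_gap: 0.0515
```

{"api": "play_rows", "payload": {
  "increments": [
    [[0,0,-0.0005],0],
    [[0,0,-0.0008],0],
    [[0,0,-0.0008],0]
  ]
}}

```text
time_s: 21.05
ee_pos: [0.4966, -0.1868, 0.0523]
tcp_rot: [0.169, 1.564, -0.169]
force: [-0.8, 0.8, 1.8]
finger_gap: 0.0515
```

{"api": "play_rows", "payload": {
  "increments": [
    [[0,0,0],0],
    [[0,0,0],0],
    [[0,0,0],0],
    [[0,0,0],0],
    [[0,0,0],0],
    [[0,0,0],0],
    [[0,0,0],0],
    [[0,0,0],0]
  ],
  "gripper": 1
}}

```text
time_s: 21.85
ee_pos: [0.4965, -0.1868, 0.052]
tcp_rot: [0.169, 1.564, -0.169]
force: [0.4, -0.3, 1.8]
finger_gap: 0.0853
```

{"api": "play_rows", "payload": {
  "increments": [
    [[0,0,0.01],0],
    [[0,0,0.03],0],
    [[0,0,0.07],0],
    [[0,0,0.12],0],
    [[0,0,0.17],0],
    [[0,0,0.18],0],
    [[0,0,0.18],0],
    [[0,0,0.18],0]
  ]
}}

```text
time_s: 22.65
ee_pos: [0.4961, -0.1865, 0.2316]
tcp_rot: [0.169, 1.565, -0.169]
force: [-0.2, -0.1, -1.3]
finger_gap: 0.0855
```

```bash
python3 - <<'E'
from h import *
i=r.capture("wrist")[:,:,::-1];j=r.capture("side")[:,:,::-1]
f=lambda a,n:cv2.resize(cv2.convertScaleAbs(a,alpha=1.4,beta=15),(400,560))
cv2.imwrite("pics/end.png",np.hstack([f(i[90:290,205:348],0),cv2.resize(j[230:390,280:394+0],(400,560)) if 0 else cv2.resize(j[110:390,220:420],(400,560))]))
print(r.get_state()["force"])
E
```

```text
[ 0.1333686  -0.85346402  0.71739849]
```

View pics/end.png

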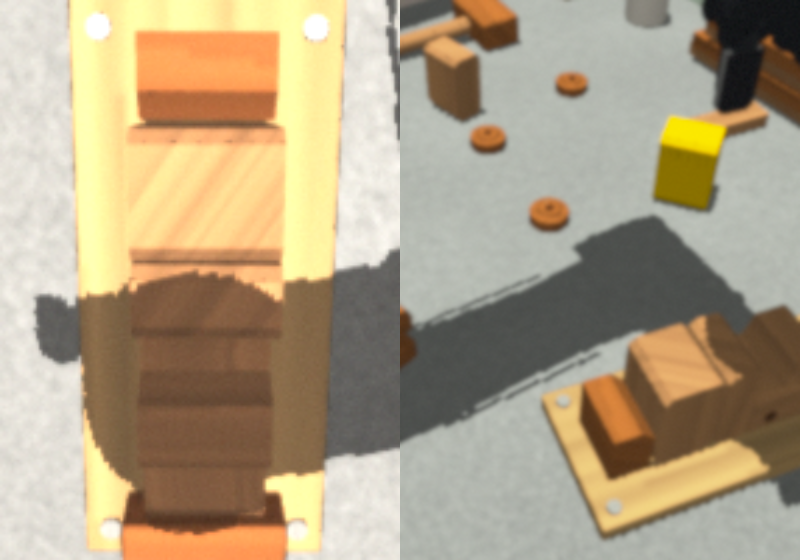

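The final view shows thick (left panel, rows 125–260) and thin (rows 262–335) side by side in the gap, square and at equal height. The medium packer still stands untouched (right panel, 452,78), and the gripper is clear.

```bash
python3 -c "
from workcell import r
print(r.finish_job())"
```

```text
the job is handed in; nothing more can be done
None
```

I put the 44 mm packer against the end block side of the gap and the 26 mm packer between it and the car's tail. The job was handed in at about 23 s, well inside the 61 s limit; no verdict is reported.

- **Fit:** Both went in without forcing. The largest wrist force component I read, as the thick packer met the floor, was about 10 N. Both touched down at the TCP height I expected (about 52 mm).
- **Last pictures:** The wrist and side views show both packers upright, square and level with each other. The 34 mm packer still stands where it was, and the yellow look-alike and the gripper are clear of the job. I didn't handle the blue block; it is outside the last crop.
- **Disagreement:** The top and wrist cameras placed the jig 2–3 mm apart along its length. I used the wrist camera for the jig, and the seated thick packer then lay within about 0.3 mm of where that predicted.

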